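Turn the display case right way up

TASK

The little fruit display case is standing on its head on the counter: clear cover underneath, wooden plinth on top. Turn the two over together, without letting the cover come off the plinth at any time, and leave the case standing on the plinth's feet with the cover on top, in the middle of the cork mat. Leave the bottle and the tissue box where they are.

Things in the scene. Friction and masses are not known exactly. Their poses are not given: they have to be found in the camera images.
- cover: Clear plastic cover of the case: open box, 64 x 54 mm outside (its x, y), 32 mm deep outside, walls and closed end 3 mm, about 70 g. Origin at the centre of its open mouth; z points out of the mouth, away from the closed end: up at the start (closed end on the counter, 32 mm below the origin), down when right way up.
- plinth: Wooden plinth, 64 x 54 mm (its x, y), 26 mm thick with its rubber feet, about 130 g. A 4 mm step with a model mandarin on it lies in the cover's mouth, 2 mm clear all round; only weight holds it there. Sides flush with the cover's. Origin at the centre of the face that meets the cover (same point as cover's origin); z points to the feet: up at the start, down when right way up.
- mat: Square cork mat, 150 x 150 mm, 4 mm thick, fixed on the counter. Origin at the centre of its underside (counter height); z up. The case must finally stand in its middle.
- bottle: Clear water bottle, 64 mm across, 200 mm tall, loose; origin at the centre of its base, z up. To be left alone.
- tissues: Cardboard tissue box 190 x 110 x 70 mm (its x, y, z), loose; origin at the centre of its underside. To be left alone.

How it is judged (in metres and radians):
At the end, for the whole second after the job is handed in: The case stands still and level (within 0.1 rad) on the plinth's feet on the mat, the cover closed on top of the plinth (origins within 6 mm), its centre within 35 mm of the mat's centre (angle between each of plinth, cover's own z axis and vertical above 3.04 rad and distance between plinth and cover below 0.006 m and height (world z) of plinth between 0.024 and 0.036 m and horizontal distance between plinth and mat below 0.035 m and linear speed of each of plinth, cover below 0.02 m/s); the robot touches nothing.
It fails at once if the cover came off the plinth: their meeting faces parted by more than 12 mm (distance between plinth and cover above 0.012 m).
It fails at once if the bottle or the tissue box was moved by more than 30 mm (distance of any of bottle, tissues from where it was at the start of the episode above 0.03 m).
It also fails if it takes over 58 s, if anything falls off the work surface, if the arm or the gripper's body presses on something with over 40 N, if the wrist force passes 120 N, or if a joint passes its speed limit or range.

ROBOT

A 6-joint arm with a two-finger parallel gripper is mounted at the origin on the work surface. World frame = base frame: x ahead of the robot, y to its left, z up, the work surface at z = 0. Lengths are in m, angles in degrees, forces in N, time in s.
With the tool pointing down it reaches from about 0.4 to 0.825 m from the base axis. Payload 7 kg.
Tool frame: the origin (TCP) lies on the centre line of the jaws, within the pads' length; the fingertips stand 11 mm ahead of it and the grasp point (between the pads) lies 8 mm behind it; z points along the fingers, y is the line along which they close (so a half turn about z gives the same grasp; the last joint's range is limited). The gripper opens to 88 mm and grips with 3 to 60 N. Pads are 19 mm wide; open, the fingers measure 130 mm over their backs; the gripper's body (78 mm by 193 mm) begins 47 mm behind the grasp point.
Start: joints at [82.053, 20.546, 0.682, 0, -70.136, -16.507], TCP at [0.279, 0.614, 0.238] pointing down, gripper open.
Joint ranges: [-176.03, 176.03], [-82.01, 121.73], [-58.28, 71.71], [-173.87, 95.51], [-174.79, -0.11], [-173.66, 173.66]. Speed limits (degrees/s): [136.94, 136.94, 172.46, 180, 180, 180].

INTERFACE

Orientations are given as [roll, pitch, yaw] about the fixed x, y, z axes, in that order (R = Rz(yaw) Ry(pitch) Rx(roll)).
In Python, from plant import r, capture, camera_model, job gives the robot as it stands.
- The arm moves only by the tool drive_tool, never from a script. Its argument "increments" is a list that holds one entry, the list of rows, each a list of 5 numbers: the gripper's target within -1 to 1 (fully open at 1, half-way at 0, shut at -1), then the shift along the tool's x, y, z scaled (see below), then the turn about the tool's z scaled (see below). In form: [[[gripper, tx, ty, tz, roll], ...]]. A call has 1 to 5 rows; each row is the pose to reach, as a shift and turn from the pose commanded when the call began, along the tool's axes at that moment, turning the shorter way round; what a row does not reach only later rows make up. The controller multiplies each number of a shift by 120 mm and each number of a turn by 360 degrees. A row lasts 1/8 s, in which the tool goes at most 62.5 mm and 10.7 degrees, less where a joint would pass 70% of its speed; a pose out of reach is approached as far as the arm can. A call with a number of a shift or a turn outside -1 to 1 is refused whole. A call with a gripper value outside its range is refused whole. The fingers move at their own pace and stop on an object; "squeeze" is the grip in N (left out, the last holds). Time passes only in rows, so rows that repeat a pose let the fingers close. It gives the time, the measured TCP pose, the force, the opening and the grip force at its end, in the units of the state.
- r.get_state(): the state, without advancing time (a new reading comes with each control period).
- capture(name): name is "scene" or "top" or "wrist"; returns the picture (384x512x3 uint8, red, green, blue); there is no depth.
- camera_model(name): a dict with "camera_matrix" (3x3 intrinsics, pixels), "rvec" (rotation vector, rad) and "tvec" (3), from world to camera coordinates, as OpenCV has them. Camera axes: x right, y down, z forward; pixel columns grow to the right and rows downward; lengths in m; the calibration is good to about 2 mm. A picture is of the moment at which its call begins: read the wrist's pose just before it. camera_model takes no time and is no camera call; for the wrist camera it gives the pose at the moment of the call.
- job.close_job(): hands the job in; it is judged then, once.
The state is a dict: "time_s": time; "joints": joint angles; "qd": joint speeds; "joint_torque": joint torques, N m; "tcp_pos": TCP position; "eef_rot": TCP orientation; "contact_force": force on the tool from outside, world axes, zero at the start; "moment": the same for the moment, N m; "gripper_width": finger opening in m; "gripper_force": force on a finger pad.
Only numpy, scipy, OpenCV 4.12 (cv2) and the standard library are available. Lean on these libraries where they do the work, as an engineer would, in place of code of your own. Each camera call takes 0.05 s, during which the arm holds its last target. There are 200 camera calls.

## Working session

There is one attempt and no reset: what is moved stays moved. The work goes in short steps, Python scripts to look and compute and a tool call to move; the robot and the scene stay as the last step left them, time stands still between calls to the robot, and variables do not carry over. Pictures are saved under pics/ and viewed, at most 10 in all, crops included, and the job is handed in when it is done.

Besides the shell and the picture viewer there is one more tool, called by a JSON object that holds its "api" and its "payload", one argument or row to a line. drive_tool: Moves the arm, as the interface text tells. Its arguments: {"type":"object","properties":{"increments":{"type":"array"},"squeeze":{"type":"number"}},"required":["increments"]}

```bash
mkdir -p pics; python3 - <<'E'
from plant import r,capture,camera_model
import cv2,numpy as np
a=[capture(n) for n in("scene","top")]
for n,i in zip(("scene","top"),a): cv2.imwrite(f"pics/{n}.png",i[:,:,::-1])
cv2.imwrite("pics/both.png",cv2.resize(np.hstack(a)[:,:,::-1],(800,300)))
print(r.get_state())
for n in("scene","top"):
  m=camera_model(n);R=cv2.Rodrigues(np.array(m["rvec"]))[0];print(m["camera_matrix"],-R.T@np.ravel(m["tvec"]),R[2])
E
```

```text
{'time_s': 0.1, 'joints': array([ 8.20557671e+01,  2.05881711e+01,  6.36963984e-01, -2.01634770e-02,
       -7.01338060e+01, -1.65083077e+01]), 'qd': array([-0.03752418, -0.03737901,  0.12413561,  0.07392454,  0.02004025,
       -0.0193585 ]), 'joint_torque': array([-1.38142637e-03, -5.84163308e+01,  2.93750918e+01,  7.01547951e+00,
        1.01764739e-02, -4.57030808e-05]), 'tcp_pos': array([0.27922721, 0.61406176, 0.23668359]), 'eef_rot': array([ 1.79913104e+02, -5.98511510e-03, -2.44594022e+01]), 'contact_force': array([ 0.04795643, -0.07519789, -0.54299051]), 'moment': array([-0.00845666,  0.00683583,  0.00077901]), 'gripper_force': 0.0, 'gripper_width': 0.08771208139082885}
[[459.09730182   0.         255.01785246]
 [  0.         459.09730182 192.43456774]
 [  0.           0.           1.        ]] [ 1.09559778 -0.82179536  0.78165945] [-0.46492379  0.67007236 -0.57866131]
[[429.75370764   0.         256.85155908]
 [  0.         429.75370764 193.15718606]
 [  0.           0.           1.        ]] [ 0.43360079 -0.01575811  1.22563895] [ 0.09602798  0.00394117 -0.99537083]
```

View pics/top.png

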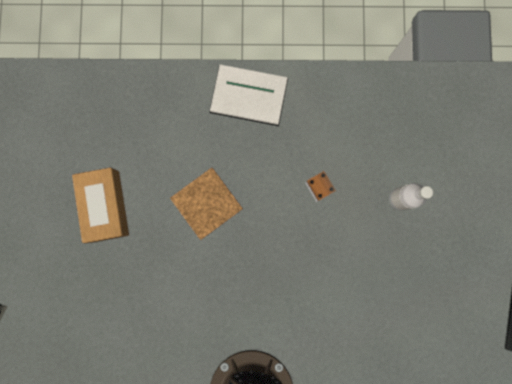

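View pics/scene.png

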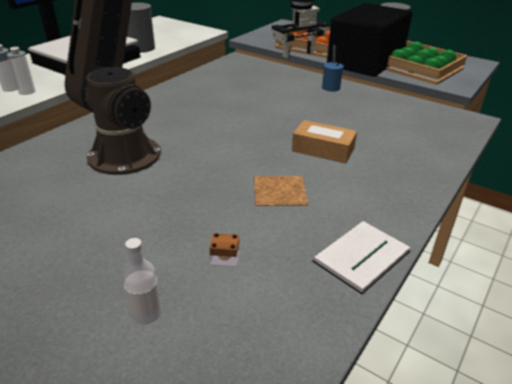

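```bash
cat >h.py <<'E'
import cv2,numpy as np
from plant import r,capture,camera_model,job
def ray(m,uv,z):
    K=np.array(m["camera_matrix"]);R=cv2.Rodrigues(np.array(m["rvec"]))[0];C=-R.T@np.ravel(m["tvec"])
    d=np.c_[np.array(uv,float).reshape(-1,2),np.ones(len(np.array(uv).reshape(-1,2)))]@np.linalg.inv(K).T@R
    return C+d*((z-C[2])/d[:,2])[:,None]
E
python3 - <<'E'
from h import *
i=cv2.imread("pics/top.png");m=camera_model("top")
hsv=cv2.cvtColor(i,cv2.COLOR_BGR2HSV)
k=cv2.morphologyEx(cv2.inRange(hsv,(3,90,40),(25,255,255)),cv2.MORPH_CLOSE,np.ones((5,5)))
cs,_=cv2.findContours(k,cv2.RETR_EXTERNAL,cv2.CHAIN_APPROX_NONE)
for c in cs:
    if cv2.contourArea(c)<100: continue
    q=cv2.boxPoints(cv2.minAreaRect(c)); (u,v)=q.mean(0)
    z=0.058 if 300<u<340 else .004 if 150<u<250 else .07
    p=ray(m,q,z); print(q.round(1).tolist(),p.round(4).tolist(),"c",p.mean(0).round(4),"sides",np.linalg.norm(np.diff(p,axis=0),axis=1).round(4),"ang",np.degrees(np.arctan2(*(p[1]-p[0])[[1,0]])).round(1))
E
```

```text
[[306.29998779296875, 180.3000030517578], [323.29998779296875, 170.5], [334.79998779296875, 190.60000610351562], [317.70001220703125, 200.3000030517578]] [[0.5827, -0.1462, 0.058], [0.6098, -0.1929, 0.058], [0.5548, -0.2237, 0.058], [0.5279, -0.1771, 0.058]] c [ 0.5688 -0.185   0.058 ] sides [0.0541 0.063  0.0538] ang -59.8
[[169.39999389648438, 197.60000610351562], [211.89999389648438, 166.6999969482422], [242.5, 208.6999969482422], [199.89999389648438, 239.60000610351562]] [[0.5368, 0.2387, 0.004], [0.627, 0.1187, 0.004], [0.5069, 0.0297, 0.004], [0.4183, 0.1491, 0.004]] c [0.5223 0.1341 0.004 ] sides [0.1501 0.1495 0.1487] ang -53.1
[[70.69999694824219, 173.6999969482422], [117.0999984741211, 166.1999969482422], [128.39999389648438, 235.6999969482422], [82.0, 243.3000030517578]] [[0.5945, 0.495, 0.07], [0.6161, 0.3695, 0.07], [0.4281, 0.3319, 0.07], [0.4071, 0.4555, 0.07]] c [0.5115 0.413  0.07  ] sides [0.1273 0.1917 0.1253] ang -80.2
```

The top view gives the case centre at about (0.569, -0.185) with the 64 mm side at 30.2°. The mat centre is (0.522, 0.134), and the measured sizes match the given ones. I'll grip across the 54 mm sides at the seam, off-centre, so the case can swing by gravity.

{"api": "drive_tool", "payload": {
  "increments": [
    [[1,1,1,0,0],[1,1,1,0,0],[1,1,1,0,0]]
  ],
  "squeeze": 3
}}

```text
time_s: 0.48
tcp_pos: [0.3393, 0.4531, 0.2373]
eef_rot: [180.0, -0.0, -24.5]
contact_force: [1.0, 0.6, 0.7]
gripper_width: 0.0879
gripper_force: 0.0
```

{"api": "drive_tool", "payload": {
  "increments": [
    [[1,1,1,0,0],[1,1,1,0,0],[1,1,1,0,0]]
  ]
}}

```text
time_s: 0.85
tcp_pos: [0.3987, 0.2941, 0.2375]
eef_rot: [180.0, 0.0, -24.5]
contact_force: [-0.2, 0.8, 0.6]
gripper_width: 0.088
gripper_force: 0.0
```

{"api": "drive_tool", "payload": {
  "increments": [
    [[1,1,1,0,0],[1,1,1,0,0],[1,1,1,0,0]]
  ]
}}

```text
time_s: 1.23
tcp_pos: [0.4582, 0.1354, 0.2376]
eef_rot: [-180.0, 0.0, -24.5]
contact_force: [0.9, 0.5, -0.8]
gripper_width: 0.0876
gripper_force: 0.0
```

{"api": "drive_tool", "payload": {
  "increments": [
    [[1,1,1,0,0],[1,1,1,0,0],[1,1,1,0,0]]
  ]
}}

```text
time_s: 1.6
tcp_pos: [0.5179, -0.0236, 0.2373]
eef_rot: [180.0, 0.0, -24.5]
contact_force: [0.8, 0.8, -0.6]
gripper_width: 0.0877
gripper_force: 0.0
```

{"api": "drive_tool", "payload": {
  "increments": [
    [[1,1,0.92,0.8,-0.152],[1,1,0.92,0.8,-0.152],[1,1,0.92,0.8,-0.152],[1,1,0.92,0.8,-0.152],[1,1,0.92,0.8,-0.152]]
  ]
}}

```text
time_s: 2.22
tcp_pos: [0.5804, -0.1727, 0.1396]
eef_rot: [-179.9, 0.2, 28.0]
contact_force: [0.2, -0.1, -0.2]
gripper_width: 0.0877
gripper_force: 0.0
```

```bash
python3 - <<'E'
from h import *
s=r.get_state();m=camera_model("wrist");i=capture("wrist");cv2.imwrite("pics/w1.png",i[:,:,::-1]);print(s["tcp_pos"],s["eef_rot"])
hsv=cv2.cvtColor(i,cv2.COLOR_RGB2HSV)
k=cv2.morphologyEx(cv2.inRange(hsv,(3,90,40),(25,255,255)),cv2.MORPH_CLOSE,np.ones((25,25)))
c=max(cv2.findContours(k,cv2.RETR_EXTERNAL,cv2.CHAIN_APPROX_NONE)[0],key=cv2.contourArea)
q=cv2.boxPoints(cv2.minAreaRect(c));p=ray(m,q,.058)
print(q.round(),p.round(4).tolist(),p.mean(0),np.linalg.norm(np.diff(p,axis=0),axis=1),np.degrees(np.arctan2(*(p[1]-p[0])[[1,0]])))
E
```

```text
[ 0.58042936 -0.17274333  0.13956777] [-1.79907537e+02  1.70664536e-01  2.80068294e+01]
[[230. 169.]
 [306. 167.]
 [308. 241.]
 [232. 243.]] [[0.588, -0.1475, 0.058], [0.6141, -0.1928, 0.058], [0.5671, -0.222, 0.058], [0.5394, -0.174, 0.058]] [ 0.57714659 -0.18406664  0.058     ] [0.05221562 0.0552846  0.05536933] -60.04803136549064
```

View pics/w1.png

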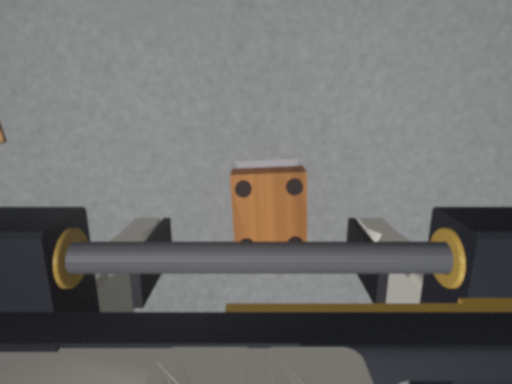

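The plinth is seen between the fingers, top edge at row 168, columns 230–306, which agrees with the top-view position within a few mm. I'll descend and grip at the seam.

{"api": "drive_tool", "payload": {
  "increments": [
    [[1,0.047,0.053,0,-0.006],[1,0.047,0.053,0.5,-0.006],[1,0.047,0.053,0.963,-0.006],[1,0.047,0.053,0.963,-0.006]]
  ]
}}

```text
time_s: 2.78
tcp_pos: [0.5856, -0.1741, 0.0221]
eef_rot: [-179.7, 0.4, 29.8]
contact_force: [0.4, -0.8, 1.2]
gripper_width: 0.0876
gripper_force: 0.0
```

{"api": "drive_tool", "payload": {
  "increments": [
    [[-0.2,0,0,0,0],[-0.2,0,0,0,0],[-0.2,0,0,0,0],[-0.2,0,0,0,0],[-0.2,0,0,0,0]]
  ],
  "squeeze": 4
}}

```text
time_s: 3.4
tcp_pos: [0.5899, -0.1745, 0.0272]
eef_rot: [179.9, -0.1, 30.0]
contact_force: [0.0, 0.4, 6.1]
gripper_width: 0.0544
gripper_force: 4.0
```

{"api": "drive_tool", "payload": {
  "increments": [
    [[-0.2,0,0,0,0],[-0.2,0,0,-0.1,0],[-0.2,0,0,-0.2,0],[-0.2,0,0,-0.3,0],[-0.2,0,0,-0.4,0]]
  ]
}}

```text
time_s: 4.03
tcp_pos: [0.5892, -0.1744, 0.075]
eef_rot: [180.0, -0.0, 29.9]
contact_force: [0.2, -0.1, -2.4]
gripper_width: 0.0538
gripper_force: 4.0
```

```bash
python3 - <<'E'
from h import *
print({k:np.round(v,3) for k,v in r.get_state().items()})
a=capture("scene");m=camera_model("scene")
K=np.array(m["camera_matrix"]);p=cv2.projectPoints(np.array([r.get_state()["tcp_pos"]]),np.array(m["rvec"]),np.array(m["tvec"]),K,None)[0].ravel().astype(int);print(p)
c=a[max(0,p[1]-60):p[1]+60,p[0]-80:p[0]+80];cv2.imwrite("pics/s2.png",cv2.resize(c[:,:,::-1],None,fx=4,fy=4,interpolation=cv2.INTER_CUBIC))
E
```

```text
{'time_s': np.float64(4.025), 'joints': array([ 1.69800e+00,  2.33250e+01, -1.85030e+01, -1.00000e-03,
       -4.81510e+01,  1.18239e+02]), 'qd': array([ 6.1000e-02, -6.4990e+00,  4.9170e+00,  1.0000e-02, -1.1493e+01,
        5.6000e-02]), 'joint_torque': array([-1.8000e-02, -5.6397e+01,  2.3638e+01,  5.7480e+00,  3.2500e-01,
       -0.0000e+00]), 'tcp_pos': array([ 0.589, -0.174,  0.075]), 'eef_rot': array([ 1.79991e+02, -2.00000e-02,  2.99360e+01]), 'contact_force': array([ 0.23 , -0.057, -2.365]), 'moment': array([-0.047, -0.111, -0.005]), 'gripper_force': np.float64(4.0), 'gripper_width': np.float64(0.054)}
[234 234]
```

View pics/s2.png

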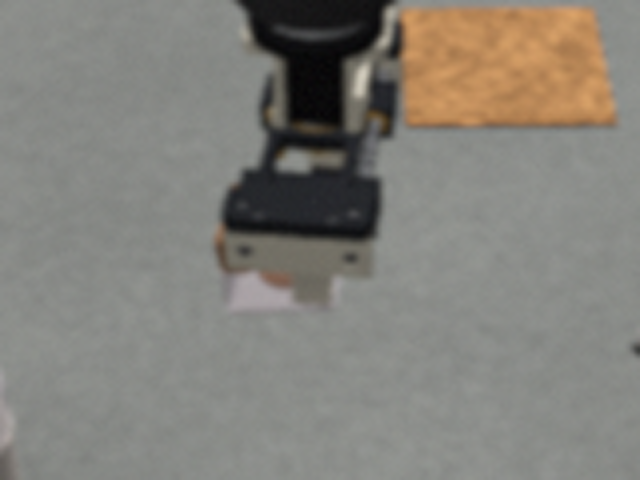

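The case is gripped and lifted as a unit, with the cover still level under the plinth at about (275, 290). It hasn't swung. I'll drop to the minimum grip and add a small jerk.

{"api": "drive_tool", "payload": {
  "increments": [
    [[-0.2,0,0,-0.3,0],[-0.2,0,0,-0.3,0],[-0.2,0,0,-0.3,0],[-0.2,0,0,-0.3,0]]
  ],
  "squeeze": 3
}}

```text
time_s: 4.58
tcp_pos: [0.5884, -0.1743, 0.1089]
eef_rot: [-179.9, 0.1, 29.9]
contact_force: [0.5, 0.0, -3.0]
gripper_width: 0.0541
gripper_force: 3.0
```

```bash
cat >>h.py <<'E'
def snap(name,fn,dx=80,dy=60):
    s=r.get_state();m=camera_model(name);a=capture(name)
    p=cv2.projectPoints(np.array([s["tcp_pos"]]),np.array(m["rvec"]),np.array(m["tvec"]),np.array(m["camera_matrix"]),None)[0].ravel().astype(int)
    y,x=max(0,p[1]-dy),max(0,p[0]-dx);c=a[y:p[1]+dy,x:p[0]+dx,::-1]
    cv2.imwrite("pics/full_"+fn,a[:,:,::-1]);cv2.imwrite("pics/"+fn,cv2.resize(c,None,fx=4,fy=4,interpolation=cv2.INTER_CUBIC))
    print(s["time_s"],s["tcp_pos"].round(4),s["eef_rot"].round(1),"F",s["contact_force"].round(2),"M",s["moment"].round(3),s["gripper_width"],"origin",x,y)
E
python3 - <<'E'
from h import *
snap("scene","s3.png")
a,b=[cv2.imread(f"pics/{n}.png") for n in("s2","s3")]
cv2.imwrite("pics/c.png",cv2.resize(np.hstack([a,b]),(800,300)))
E
```

```text
4.575 [ 0.5884 -0.1743  0.1089] [-1.799e+02  1.000e-01  2.990e+01] F [ 0.47  0.02 -3.03] M [-0.082 -0.05  -0.025] 0.05414489127775127 origin 153 163
```

View pics/c.png

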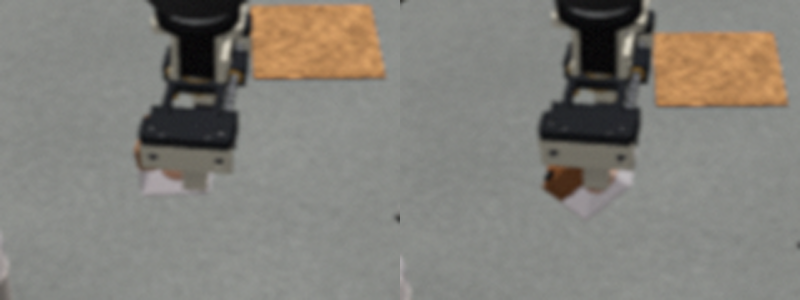

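At 3 N the case swings about the pads: the plinth turns to the left and down, roughly 40° so far, with cover and plinth together. I'll carry it to the mat while it keeps swinging.

{"api": "drive_tool", "payload": {
  "increments": [
    [[-0.2,0.08,-0.16,0,0],[-0.2,0.16,-0.33,0,0],[-0.2,0.24,-0.5,0,0],[-0.2,0.32,-0.67,0,0],[-0.2,0.4,-0.83,0,0]]
  ]
}}

```text
time_s: 5.25
tcp_pos: [0.5806, -0.0625, 0.1096]
eef_rot: [-180.0, 0.0, 30.0]
contact_force: [0.0, -0.9, -2.0]
gripper_width: 0.0538
gripper_force: 3.0
```

{"api": "drive_tool", "payload": {
  "increments": [
    [[-0.2,0.08,-0.16,0,0],[-0.2,0.16,-0.33,0,0],[-0.2,0.24,-0.5,0,0],[-0.2,0.32,-0.67,0,0],[-0.2,0.4,-0.83,0,0]]
  ]
}}

```text
time_s: 5.88
tcp_pos: [0.5724, 0.0477, 0.1097]
eef_rot: [-180.0, 0.0, 30.0]
contact_force: [0.0, -0.2, -2.3]
gripper_width: 0.054
gripper_force: 3.0
```

{"api": "drive_tool", "payload": {
  "increments": [
    [[-0.2,0.08,-0.16,0,0],[-0.2,0.16,-0.33,0,0],[-0.2,0.24,-0.5,0,0],[-0.2,0.32,-0.67,0,0],[-0.2,0.4,-0.83,0,0]]
  ]
}}

```text
time_s: 6.5
tcp_pos: [0.5646, 0.1579, 0.11]
eef_rot: [180.0, 0.0, 29.9]
contact_force: [0.2, 0.8, -1.6]
gripper_width: 0.0539
gripper_force: 3.0
```

```bash
python3 - <<'E'
from h import *
snap("scene","s4.png")
E
```

```text
6.5 [0.5646 0.1579 0.11  ] [180.    0.   29.9] F [ 0.23  0.83 -1.64] M [-0.019 -0.121 -0.008] 0.05387946630129821 origin 218 100
```

View pics/s4.png

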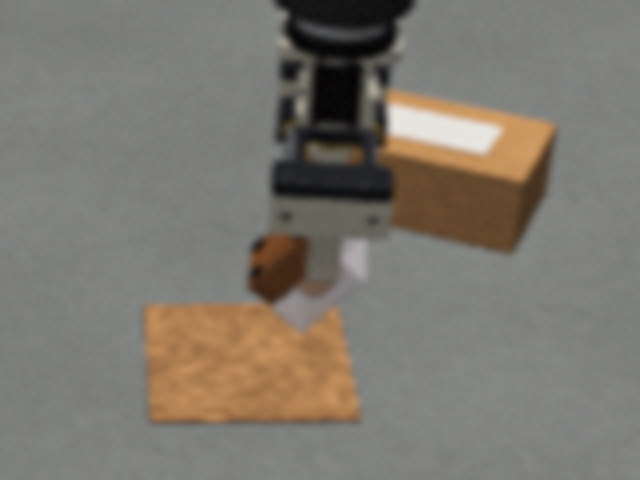

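The case hangs at roughly 45–55°, with its lowest corner near crop pixel (300, 330) and the parts still together. I'll set that corner on the cork and drag toward -x to finish the quarter turn.

{"api": "drive_tool", "payload": {
  "increments": [
    [[-0.2,0,0,0.2,0],[-0.2,0,0,0.38,0],[-0.2,0,0,0.43,0],[-0.2,0,0,0.46,0],[-0.2,0,0,0.46,0]]
  ]
}}

```text
time_s: 7.18
tcp_pos: [0.5653, 0.157, 0.0555]
eef_rot: [-180.0, -0.1, 30.0]
contact_force: [-0.5, 2.7, 0.6]
gripper_width: 0.0536
gripper_force: 3.0
```

{"api": "drive_tool", "payload": {
  "increments": [
    [[-0.2,-0.04,0,0.0,0],[-0.2,-0.075,0,-0.005,0],[-0.2,-0.12,0,-0.005,0],[-0.2,-0.16,0,0,0],[-0.2,-0.2,0,0.005,0]]
  ]
}}

```text
time_s: 7.8
tcp_pos: [0.5434, 0.1439, 0.054]
eef_rot: [180.0, 0.0, 29.9]
contact_force: [1.2, 0.9, -1.0]
gripper_width: 0.0541
gripper_force: 3.0
```

```bash
python3 - <<'E'
from h import *
snap("scene","s5.png")
E
```

```text
7.8 [0.5434 0.1439 0.054 ] [180.    0.   29.9] F [ 1.16  0.92 -1.04] M [ 0.072 -0.189  0.043] 0.054066709671512496 origin 208 116
```

View pics/s5.png

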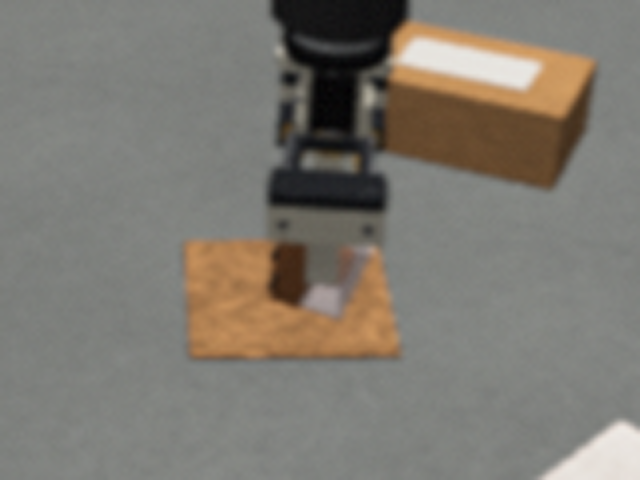

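It is now at roughly 70°, lowest corner at (338, 317), right of the grip. I'll continue the roll and press it flat.

{"api": "drive_tool", "payload": {
  "increments": [
    [[-0.2,-0.04,0,0.01,0],[-0.2,-0.08,0,0.025,0],[-0.2,-0.12,0,0.04,0],[-0.2,-0.14,0,0.05,0],[-0.2,-0.14,0,0.06,0]]
  ]
}}

```text
time_s: 8.48
tcp_pos: [0.5294, 0.136, 0.0473]
eef_rot: [180.0, -0.0, 29.9]
contact_force: [-0.7, -0.5, 4.2]
gripper_width: 0.0542
gripper_force: 3.0
```

```bash
python3 - <<'E'
from h import *
snap("scene","s6.png",60,45)
E
```

```text
8.475 [0.5294 0.136  0.0473] [180.   -0.   29.9] F [-0.71 -0.46  4.24] M [-0.148  0.515 -0.03 ] 0.054189792886811666 origin 223 132
```

View pics/s6.png

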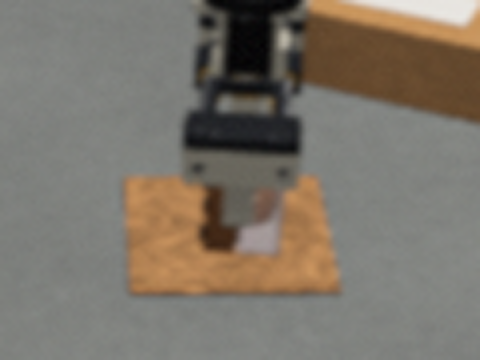

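It lies flat on its side: plinth left at about (215, 225), cover right at about (262, 225), and the force shows contact. I'll lift slightly, shift +x to make room, then roll over the plinth's foot edge.

{"api": "drive_tool", "payload": {
  "increments": [
    [[-0.2,0,0,-0.1,0],[-0.2,0.12,0,-0.1,0],[-0.2,0.25,0,-0.1,0],[-0.2,0.375,0,-0.1,0],[-0.2,0.375,0,-0.02,0]]
  ]
}}

```text
time_s: 9.15
tcp_pos: [0.5701, 0.1595, 0.0492]
eef_rot: [180.0, -0.1, 30.0]
contact_force: [-0.6, -0.5, -2.8]
gripper_width: 0.0538
gripper_force: 3.0
```

{"api": "drive_tool", "payload": {
  "increments": [
    [[-0.2,0,0,0.02,0],[-0.2,0,0,0.02,0]]
  ]
}}

```text
time_s: 9.4
tcp_pos: [0.5678, 0.1581, 0.0465]
eef_rot: [180.0, 0.1, 29.9]
contact_force: [0.2, 0.1, -3.0]
gripper_width: 0.0539
gripper_force: 3.0
```

```bash
python3 - <<'E'
from h import *
snap("scene","s7.png",60,45)
for ph in range(0,91,10):
    t=np.radians(ph);g=58.1*np.array([np.cos(t+np.arctan2(51.3,26)),np.sin(t+np.arctan2(51.3,26))])
    print(ph,((g-[26,51.3])/120).round(3))
E
```

```text
9.4 [0.5678 0.1581 0.0465] [1.80e+02 1.00e-01 2.99e+01] F [ 0.19  0.07 -2.96] M [-0.078 -0.015 -0.029] 0.05394246094832576 origin 238 134
0 [0.002 0.004]
10 [-0.076  0.036]
20 [-0.159  0.053]
30 [-0.243  0.056]
40 [-0.327  0.044]
50 [-0.407  0.018]
60 [-0.481 -0.022]
70 [-0.548 -0.074]
80 [-0.604 -0.137]
90 [-0.649 -0.209]
```

{"api": "drive_tool", "payload": {
  "increments": [
    [[-0.2,0,0,0.025,0],[-0.2,-0.04,0,0.01,0],[-0.2,-0.076,0,-0.01,0],[-0.2,-0.12,0,-0.02,0],[-0.2,-0.16,0,-0.027,0]]
  ]
}}

```text
time_s: 10.07
tcp_pos: [0.5514, 0.1487, 0.0504]
eef_rot: [-180.0, -0.0, 29.9]
contact_force: [0.6, 0.6, -2.6]
gripper_width: 0.0541
gripper_force: 3.0
```

```bash
python3 - <<'E'
from h import *
snap("scene","s8.png",60,45)
E
```

```text
10.075 [0.5514 0.1487 0.0504] [-180.    -0.    29.9] F [ 0.56  0.56 -2.61] M [-0.087 -0.008  0.025] 0.05406749538640227 origin 231 132
```

View pics/s8.png

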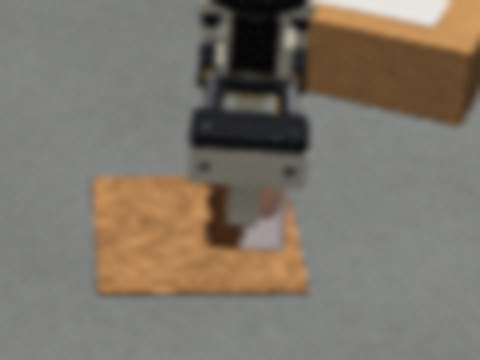

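The case hasn't rotated: the seam is still vertical, and the -2.6 N reading means it is airborne. I'll press down harder before dragging.

{"api": "drive_tool", "payload": {
  "increments": [
    [[-0.2,0.1,0,0,0],[-0.2,0.13,0,0.04,0],[-0.2,0.13,0,0.06,0],[-0.2,0.13,0,0.06,0]]
  ]
}}

```text
time_s: 10.62
tcp_pos: [0.5655, 0.1568, 0.0428]
eef_rot: [180.0, -0.0, 29.9]
contact_force: [-0.3, 1.0, 0.9]
gripper_width: 0.0539
gripper_force: 3.0
```

{"api": "drive_tool", "payload": {
  "increments": [
    [[-0.2,0,0,0.01,0],[-0.2,0,0,0.02,0],[-0.2,0,0,0.02,0]]
  ]
}}

```text
time_s: 11.0
tcp_pos: [0.5655, 0.1568, 0.0409]
eef_rot: [180.0, -0.0, 29.9]
contact_force: [-0.8, 1.6, 4.2]
gripper_width: 0.0542
gripper_force: 3.0
```

{"api": "drive_tool", "payload": {
  "increments": [
    [[-0.2,-0.035,0,0,0],[-0.2,-0.07,0,-0.01,0],[-0.2,-0.105,0,-0.02,0],[-0.2,-0.14,0,-0.028,0]]
  ]
}}

```text
time_s: 11.5
tcp_pos: [0.5498, 0.1477, 0.0436]
eef_rot: [-180.0, 0.1, 29.9]
contact_force: [0.1, 0.7, -2.4]
gripper_width: 0.054
gripper_force: 3.0
```

```bash
cat >>h.py <<'E'
def tilt(fn):
    # dark-brown plinth blob: darker than the cork; report its rect
    s=r.get_state();m=camera_model("scene");a=cv2.imread("pics/full_"+fn)
    p=cv2.projectPoints(np.array([s["tcp_pos"]]),np.array(m["rvec"]),np.array(m["tvec"]),np.array(m["camera_matrix"]),None)[0].ravel().astype(int)
    y,x=p[1]-5,p[0]-30
    c=cv2.cvtColor(a[y:y+40,x:x+60],cv2.COLOR_BGR2HSV)
    for nm,k in(("plinth",cv2.inRange(c,(3,90,20),(20,255,130))),("cover",cv2.inRange(c,(0,0,120),(180,70,255)))):
        print(nm);print("\n".join("".join(".#"[v>0] for v in row) for row in k[::2]))
E
python3 - <<'E'
from h import *
snap("scene","s9.png",60,45);tilt("s9.png")
E
```

```text
11.5 [0.5498 0.1477 0.0436] [-1.80e+02  1.00e-01  2.99e+01] F [ 0.1   0.67 -2.43] M [-0.021 -0.036  0.022] 0.05404971810200916 origin 231 134
plinthTraceback (most recent call last):
  File "<stdin>", line 2, in <module>
  File "h.py", line 20, in tilt
    print(nm);print("\n".join("".join(".#"[v>0] for v in row) for row in k[::2]))
                    ~~~~~~~~~^^^^^^^^^^^^^^^^^^^^^^^^^^^^^^^^^^^^^^^^^^^^^^^^^^^
  File "h.py", line 20, in <genexpr>
    print(nm);print("\n".join("".join(".#"[v>0] for v in row) for row in k[::2]))
                              ~~~~~~~^^^^^^^^^^^^^^^^^^^^^^^^
  File "h.py", line 20, in <genexpr>
    print(nm);print("\n".join("".join(".#"[v>0] for v in row) for row in k[::2]))
                                      ~~~~^^^^^
TypeError: string indices must be integers, not 'numpy.bool'
```

Drag friction alone doesn't tip it, because the case slides. I'll use the mat's edge as a stop: set the case on the counter beyond the +x edge, aligned with the mat, and roll it over that edge.

{"api": "drive_tool", "payload": {
  "increments": [
    [[-0.2,0,0,-0.15,0],[-0.2,0.2,-0.04,-0.15,-0.02],[-0.2,0.4,-0.08,-0.15,-0.02],[-0.2,0.6,-0.12,-0.15,-0.02],[-0.2,0.66,-0.13,-0.15,-0.02]]
  ]
}}

```text
time_s: 12.18
tcp_pos: [0.6122, 0.202, 0.0616]
eef_rot: [180.0, 0.0, 37.2]
contact_force: [-0.0, -0.4, -2.2]
gripper_width: 0.0543
gripper_force: 3.0
```

{"api": "drive_tool", "payload": {
  "increments": [
    [[-0.2,0,0,0.08,0],[-0.2,0,0,0.15,0],[-0.2,0,0,0.17,0],[-0.2,0,0,0.17,0]]
  ]
}}

```text
time_s: 12.68
tcp_pos: [0.6113, 0.201, 0.0414]
eef_rot: [-180.0, 0.0, 37.1]
contact_force: [0.0, -0.0, -1.9]
gripper_width: 0.0538
gripper_force: 3.0
```

```bash
sed -i 's/".#"\[v>0\]/".#"[int(v>0)]/' h.py; python3 - <<'E'
from h import *
snap("scene","s10.png",60,45);tilt("s10.png")
E
```

```text
12.675 [0.6113 0.201  0.0414] [-180.     0.    37.1] F [ 0.03 -0.03 -1.87] M [-0.075 -0.096  0.031] 0.05382588007780826 origin 258 133
plinth
............................................................
............................................................
............................................................
............................................................
.......................######...............................
.......................#####................................
.......................#####................................
........................####................................
........................#####...............................
.........................#######............................
..........................#####.............................
............................................................
............................................................
............................................................
............................................................
...........................................
[... 787 characters left out ...]
....#######..################
..................####...........###########################
..................######.........###########################
...................#########################################
...................#########################################
....................########################################
....................########################################
....................########################################
...............##...########################################
############################################################
############################################################
############################################################
```

{"api": "drive_tool", "payload": {
  "increments": [
    [[-0.2,0,0,0.03,0],[-0.2,0,0,0.04,0],[-0.2,0,0,0.04,0]]
  ]
}}

```text
time_s: 13.1
tcp_pos: [0.6117, 0.2014, 0.0368]
eef_rot: [180.0, -0.0, 37.1]
contact_force: [-0.2, -0.2, -2.7]
gripper_width: 0.0538
gripper_force: 3.0
```

{"api": "drive_tool", "payload": {
  "increments": [
    [[-0.2,-0.03,0,-0.005,0],[-0.2,-0.06,0,-0.005,0],[-0.2,-0.08,0,-0.005,0]]
  ]
}}

```text
time_s: 13.48
tcp_pos: [0.6036, 0.1953, 0.0374]
eef_rot: [-180.0, 0.0, 37.1]
contact_force: [0.1, 0.0, -3.2]
gripper_width: 0.0538
gripper_force: 3.0
```

{"api": "drive_tool", "payload": {
  "increments": [
    [[-0.2,-0.02,0,0,0],[-0.2,-0.03,0,0,0]]
  ]
}}

```text
time_s: 13.72
tcp_pos: [0.601, 0.1933, 0.0374]
eef_rot: [180.0, -0.0, 37.1]
contact_force: [-0.3, -0.4, -2.2]
gripper_width: 0.054
gripper_force: 3.0
```

{"api": "drive_tool", "payload": {
  "increments": [
    [[-0.2,0.08,0,0,0],[-0.2,0.08,0,0.015,0],[-0.2,0.08,0,0.025,0],[-0.2,0.08,0,0.025,0]]
  ]
}}

```text
time_s: 14.22
tcp_pos: [0.6096, 0.1997, 0.035]
eef_rot: [180.0, -0.1, 37.2]
contact_force: [1.7, 1.1, 2.7]
gripper_width: 0.0537
gripper_force: 3.0
```

{"api": "drive_tool", "payload": {
  "increments": [
    [[-0.2,0,0,0.015,0],[-0.2,0,0,0.015,0]]
  ]
}}

```text
time_s: 14.48
tcp_pos: [0.6089, 0.1992, 0.0327]
eef_rot: [180.0, -0.0, 37.1]
contact_force: [1.4, 0.2, 3.6]
gripper_width: 0.0539
gripper_force: 3.0
```

{"api": "drive_tool", "payload": {
  "increments": [
    [[-0.2,0,0,0.015,0],[-0.2,0,0,0.015,0]]
  ]
}}

```text
time_s: 14.72
tcp_pos: [0.6087, 0.1991, 0.0306]
eef_rot: [180.0, 0.0, 37.1]
contact_force: [2.8, 0.3, 2.4]
gripper_width: 0.054
gripper_force: 3.0
```

{"api": "drive_tool", "payload": {
  "increments": [
    [[-0.2,0,0,-0.01,0],[-0.2,-0.03,0,-0.01,0],[-0.2,-0.06,0,-0.01,0],[-0.2,-0.06,0,-0.01,0]]
  ]
}}

```text
time_s: 15.22
tcp_pos: [0.6023, 0.1944, 0.0317]
eef_rot: [-180.0, 0.1, 37.1]
contact_force: [-0.4, -0.5, -1.7]
gripper_width: 0.0542
gripper_force: 3.0
```

{"api": "drive_tool", "payload": {
  "increments": [
    [[-0.2,-0.02,0,0,0],[-0.2,-0.04,0,-0.01,0],[-0.2,-0.06,0,-0.02,0]]
  ]
}}

```text
time_s: 15.6
tcp_pos: [0.5971, 0.1904, 0.0345]
eef_rot: [-180.0, -0.0, 37.1]
contact_force: [0.2, 0.2, -2.7]
gripper_width: 0.054
gripper_force: 3.0
```

```bash
python3 - <<'E'
from h import *
snap("scene","s11.png",60,45);tilt("s11.png")
E
```

```text
15.6 [0.5971 0.1904 0.0345] [-180.    -0.    37.1] F [ 0.18  0.2  -2.68] M [-0.1   -0.044 -0.006] 0.054028625675579915 origin 252 135
plinth
............................................................
............................................................
............................................................
............................................................
......................######................................
.......................#####................................
........................####................................
........................####................................
........................#####...............................
..........................######............................
............................................................
............................................................
............................................................
............................................................
............................................................
............................................
[... 786 characters left out ...]
....#########################
..................................##########################
.........................#..################################
.........................###################################
..........................##################################
..........................##################################
..........................##################################
.....................##...##################################
############################################################
############################################################
############################################################
############################################################
```

{"api": "drive_tool", "payload": {
  "increments": [
    [[-0.2,0.07,0,0,0],[-0.2,0.13,0,0,0],[-0.2,0.13,0,0.02,0],[-0.2,0.13,0,0.03,0],[-0.2,0.13,0,0.03,0]]
  ]
}}

```text
time_s: 16.27
tcp_pos: [0.6095, 0.1998, 0.0306]
eef_rot: [-180.0, 0.0, 37.1]
contact_force: [-0.5, 0.4, -2.2]
gripper_width: 0.0539
gripper_force: 3.0
```

{"api": "drive_tool", "payload": {
  "increments": [
    [[-0.2,-0.03,0,0,0],[-0.2,-0.06,0,0,0],[-0.2,-0.08,0,0,0],[-0.2,-0.1,0,0,0]]
  ]
}}

```text
time_s: 16.77
tcp_pos: [0.6, 0.1925, 0.0309]
eef_rot: [180.0, -0.0, 37.1]
contact_force: [0.4, 0.2, -1.7]
gripper_width: 0.0536
gripper_force: 3.0
```

{"api": "drive_tool", "payload": {
  "increments": [
    [[-0.2,-0.02,0,0,0],[-0.2,-0.04,0,0,0]]
  ]
}}

```text
time_s: 17.02
tcp_pos: [0.5962, 0.1897, 0.0308]
eef_rot: [180.0, -0.0, 37.1]
contact_force: [0.4, -0.1, -2.4]
gripper_width: 0.0538
gripper_force: 3.0
```

```bash
python3 - <<'E'
from h import *
snap("scene","s12.png",32,24)
snap("wrist","w12.png",80,60)
a=cv2.resize(cv2.imread("pics/s12.png"),(400,300),interpolation=cv2.INTER_CUBIC)
w=cv2.resize(cv2.imread("pics/full_w12.png"),(400,300))
f=cv2.imread("pics/full_s12.png")
cv2.imwrite("pics/d.png",np.vstack([cv2.resize(cv2.imread("pics/s12.png"),(768,384),interpolation=cv2.INTER_CUBIC)[:, :768], cv2.resize(w,(768,216))]))
cv2.imwrite("pics/d.png",np.hstack([cv2.resize(cv2.imread("pics/s12.png"),(420,315),interpolation=cv2.INTER_CUBIC),cv2.resize(w,(380,315))]))
E
```

```text
17.025 [0.5962 0.1897 0.0308] [180.   -0.   37.1] F [ 0.39 -0.13 -2.43] M [-0.127 -0.028  0.005] 0.0538171317592777 origin 279 158
17.075 [0.5959 0.1895 0.0308] [-180.     0.    37.1] F [-0.5  -0.05 -3.31] M [-0.143  0.065  0.009] 0.053876267422618626 origin 176 183
```

View pics/d.png

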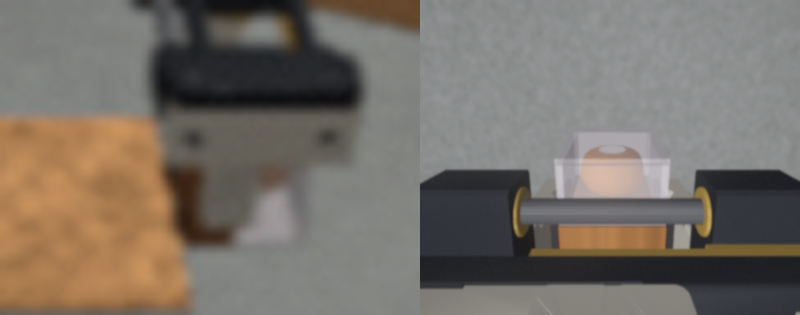

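The scene crop shows the case flat on its side, plinth foot face just about at the mat edge (180, 238), seam under the finger; the wrist view shows cover and plinth together. I'll keep pushing toward the edge.

{"api": "drive_tool", "payload": {
  "increments": [
    [[-0.2,-0.02,0,0,0],[-0.2,-0.04,0,0,0],[-0.2,-0.04,0,0,0]]
  ]
}}

```text
time_s: 17.5
tcp_pos: [0.5932, 0.1873, 0.0314]
eef_rot: [180.0, -0.1, 37.2]
contact_force: [1.4, 1.4, 1.0]
gripper_width: 0.0542
gripper_force: 3.0
```

{"api": "drive_tool", "payload": {
  "increments": [
    [[-0.2,-0.02,0,0,0],[-0.2,-0.04,0,0,0],[-0.2,-0.04,0,0,0]]
  ]
}}

```text
time_s: 17.88
tcp_pos: [0.5887, 0.184, 0.0312]
eef_rot: [180.0, -0.0, 37.1]
contact_force: [1.7, 2.1, 4.2]
gripper_width: 0.054
gripper_force: 3.0
```

{"api": "drive_tool", "payload": {
  "increments": [
    [[-0.2,-0.03,0,-0.01,0],[-0.2,-0.06,0,-0.018,0],[-0.2,-0.1,0,-0.022,0]]
  ]
}}

```text
time_s: 18.25
tcp_pos: [0.5784, 0.1762, 0.0331]
eef_rot: [-180.0, 0.1, 37.1]
contact_force: [1.6, 0.3, -2.0]
gripper_width: 0.0538
gripper_force: 3.0
```

```bash
sed -i 's/y,x=p\[1\]-5,p\[0\]-30/y,x=p[1]-5,p[0]-30/' h.py; python3 - <<'E'
from h import *
snap("scene","s13.png",32,24);tilt("s13.png")
E
```

```text
18.25 [0.5784 0.1762 0.0331] [-1.80e+02  1.00e-01  3.71e+01] F [ 1.63  0.27 -1.98] M [ 0.324 -0.691  0.057] 0.05381984960996989 origin 272 157
plinth
............................................................
............................................................
............................................................
.......................##.#.................................
............................................................
............................................................
.....................................#......................
.....................................##.....................
..............................#########.....................
................................##..........................
............................................................
............................................................
............................................................
............................................................
............................................................
...................................
[... 795 characters left out ...]
..........###################
......................................######################
.................................###########################
.................................###########################
..................................##########################
..................................##########################
..................................##########################
...........................#################################
############################################################
############################################################
############################################################
############################################################
```

```bash
cat >>h.py <<'E'
def cls(fn,x0,y0,w=64,h=44):
    a=cv2.imread("pics/full_"+fn)[y0:y0+h,x0:x0+w].astype(int);hv=cv2.cvtColor(a.astype(np.uint8),cv2.COLOR_BGR2HSV).astype(int)
    for row,hr in zip(a,hv):
        print("".join("k" if v[2]<55 else ("o" if v[2]>130 else "#") if v[1]>95 else "+" if v[1]>55 and p[2]-p[0]>25 else "W" if p[2]-p[1]>=6 else "." for p,v in zip(row,hr)))
E
python3 - <<'E'
from h import *
a=cv2.imread("pics/full_s12.png")
for n,(x,y) in dict(cover=(321,191),counter=(338,196),finger=(315,185),plinth=(308,190),mat=(294,188)).items(): print(n,a[y,x,::-1])
cls("s12.png",280,165);print();cls("s13.png",280,165)
E
```

```text
cover [157 150 152]
counter [133 135 132]
finger [92 89 81]
plinth [63 44 29]
mat [171 125  80]
........................kkkkkkkkkkk.......WWkkk.................
.......................kkkkkkkkkkkkkkkkkkkkkkkkkkk..............
.......................kkkkkkkkkkkkkkkkkkkkkkkkkkkkk............
.......................kkkkkkkkkkkkkkkkkkkkkkkkkkkkkk...........
.......................kkkkkkkkkkkkkkkkkkkkkkkkkkkkkk...........
.......................kkkkkkkkkkkkkkkkkkkkkkkkkkkkkk...........
.......................kkkkkkkkkkkkkkkkkkkkkkkkkkkkkkk..........
.......................kkkkkkkkkkkkkkkkkkkkkkkkkkkkkkk..........
.......................kkkkkkkkkkkkkkkkkkkkkkkkkkkkkk...........
...........................kkkkkkkkkkkkkkkkkkkkk.kkk............
WWWWWWWWWWWWWWW++WWWWWW.........................................
oooooooooooooooooooooo+W........................................
oooooooooooooooooooooooW........................................
ooooooooooooooooooooooo+..............W.........................
ooooooooooooooooooooooo+W.......................................
ooooooooooooooooooooooo+W....
[... 4016 characters left out ...]
ooooooooooooo+....................................
ooooooooooooooooooooooooooo+....................................
ooooooooooooooooooooooooooo+W...................................
ooooooooooooooooooooooooooo+W...................................
ooooooooooooooooooooooooooooW...................................
ooooooooooooooooooooooooooooW...................................
ooooooooooooooooooooooooooo+W...................................
+++++++++++++++++++WWW++++WW....................................
................................................................
................................................................
................................................................
```

The map shows the case has tipped about 40–45° over the mat edge, its lower side now sloping up to the right. I'll continue the arc.

{"api": "drive_tool", "payload": {
  "increments": [
    [[-0.2,-0.053,0,0.012,0],[-0.2,-0.103,0,0.033,0],[-0.2,-0.148,0,0.06,0]]
  ]
}}

```text
time_s: 18.68
tcp_pos: [0.5643, 0.1655, 0.0261]
eef_rot: [-180.0, 0.0, 37.1]
contact_force: [-0.4, 0.4, 2.2]
gripper_width: 0.0541
gripper_force: 3.0
```

```bash
python3 - <<'E'
from h import *
snap("scene","s14.png",32,24);cls("s14.png",280,173,55,34)
E
```

```text
18.675 [0.5643 0.1655 0.0261] [-180.     0.    37.1] F [-0.36  0.39  2.2 ] M [ 0.038 -0.109  0.   ] 0.05405467148189012 origin 266 159
........kkkkkkkkkkkkkkkkkkkkkkkkkkkkkk.................
.........kkkkkkkkkkkkkkkkkkkkkkkkkkkkk.................
WWWWWWWW.kkkkkkkkkkkkkkkkkkkkkkkkkkkkk.................
oooooooo+W.............................................
oooooooo#W.............................................
ooooooooo+W............................................
ooooooooo+W............................................
ooooooooo+.............................................
ooooooooo+.............................................
ooooooooo+.............................................
ooooooooo+W...W........................................
oooooooooo++++++W.......WWWWWWWW.......................
ooooooooooooooo#+W......W++WWWWWW......................
oooooooooooooooo+W......W###+WWWW......................
oooooooooooooooo+W......W####++WW......................
oooooooooooooooo+......WW#####+WW......................
oooooooooooooooo+......W+######+W......................
ooooooooooooo
[... 238 characters left out ...]
W...........................
oooooooooooooooooooooooooooW...........................
oooooooooooooooooooooooooo+W...........................
oooooooooooooooooooooooooooW...........................
oooooooooooooooooooooooooooW...........................
ooooooooooooooooooooooooooo+...........................
ooooooooooooooooooooooooooo+W..........................
ooooooooooooooooooooooooooo+W..........................
ooooooooooooooooooooooooooooW..........................
ooooooooooooooooooooooooooooW..........................
ooooooooooooooooooooooooooo+W..........................
+++++++++++++++++++WWW+++++W...........................
.......................................................
```

{"api": "drive_tool", "payload": {
  "increments": [
    [[-0.2,-0.03,0,0.02,0],[-0.2,-0.06,0,0.045,0],[-0.2,-0.075,0,0.06,0],[-0.2,-0.075,0,0.065,0]]
  ]
}}

```text
time_s: 19.23
tcp_pos: [0.557, 0.16, 0.0181]
eef_rot: [-180.0, 0.1, 37.1]
contact_force: [-2.8, -1.5, 3.4]
gripper_width: 0.0538
gripper_force: 3.0
```

```bash
python3 - <<'E'
from h import *
snap("scene","s15.png",32,24);cls("s15.png",280,173,55,34)
E
```

```text
19.225 [0.557  0.16   0.0181] [-1.80e+02  1.00e-01  3.71e+01] F [-2.79 -1.53  3.43] M [-0.692  0.813 -0.073] 0.053791272786928475 origin 262 161
.....kkkkkkkkkkkkkkkkkkkkkkkkkk........................
.....kkkkkkkkkkkkkkkkkkkkkkkkkkkkk.....................
WWWWWkkkkkkkkkkkkkkkkkkkkkkkkkkkkk.....................
oooo#kkkkkkkkkkkkkkkkkkkkkkkkkkkkk.....................
oooo#Wkkkkkkkkkkkkkkkkkkkkkkkkkkkk.....................
oooo#W..kkkkkkkkkkkkkkkkkkkkkkkkk......................
ooooo+.................................................
ooooo+W................................................
ooooooW................................................
ooooooW................................................
ooooooW................................................
ooooo+W................................................
ooooo+W................................................
oooooo+++++W..........WWW...WWW........................
ooooooooooo#+W......WWW+WWWWWWWW.......................
ooooooooooooo+......WW#######+WW.......................
ooooooooooooo+......W#########WW.......................
ooo
[... 248 characters left out ...]
W...........................
ooooooooooooo+WWWWW+oooooo+W...........................
oooooooooooooooooooooooooo+W...........................
oooooooooooooooooooooooooooW...........................
oooooooooooooooooooooooooooW...........................
ooooooooooooooooooooooooooo+...........................
ooooooooooooooooooooooooooo+W..........................
ooooooooooooooooooooooooooo+W..........................
ooooooooooooooooooooooooooooW..........................
ooooooooooooooooooooooooooooW..........................
ooooooooooooooooooooooooooo+W..........................
+++++++++++++++++++WWW+++++W...........................
.......................................................
```

It is nearly upright now, plinth below on the mat's edge. I'll grip firmer, lift a little, carry it to the mat centre and look.

{"api": "drive_tool", "payload": {
  "increments": [
    [[-0.2,0,0,0,0],[-0.2,0,0,0,0],[-0.2,0,0,-0.08,0],[-0.2,-0.06,0,-0.12,0],[-0.2,-0.15,0,-0.12,0]]
  ],
  "squeeze": 12
}}

```text
time_s: 19.9
tcp_pos: [0.5433, 0.1497, 0.0334]
eef_rot: [-180.0, -0.1, 37.1]
contact_force: [-0.8, 0.3, -2.1]
gripper_width: 0.0537
gripper_force: 12.0
```

{"api": "drive_tool", "payload": {
  "increments": [
    [[-0.2,-0.1,0,0,0],[-0.2,-0.2,0,0,0],[-0.2,-0.3,0,0,0],[-0.2,-0.375,0,0,0],[-0.2,-0.375,0,0,0]]
  ]
}}

```text
time_s: 20.52
tcp_pos: [0.507, 0.1221, 0.0329]
eef_rot: [-180.0, 0.0, 37.1]
contact_force: [0.2, 0.5, -2.4]
gripper_width: 0.0539
gripper_force: 12.0
```

```bash
python3 - <<'E'
from h import *
snap("scene","s16.png",32,24);cls("s16.png",245,165,75,44)
E
```

```text
20.525 [0.507  0.1221 0.0329] [-180.     0.    37.1] F [ 0.19  0.5  -2.4 ] M [-0.031  0.009 -0.073] 0.05393781251863114 origin 241 157
..................kkkkkkkkkkkkkkkkkkkkkkkkk................................
..................kkkkkkkkkkkkkkkkkkkkkkkkkk...............................
..................kkkkkkkkkkkkkkkkkkkkkkkkkkk..............................
..................kkkkkkkkkkkkkkkkkkkkkkkkkkkk.............................
..................kkkkkkkkkkkkkkkkkkkkkkkkkkkk.............................
..................kkkkkkkkkkkkkkkkkkkkkk.kkkkk.............................
..................kkkkkkkkkkkkkkkkkkkkkkkkkkkk.............................
..................kkkkkkkkkkkkkkkkkkkkkkkkkkkk.............................
..................kkkkkkkkkkkkkkkkkkkkkkkkkkkk.............................
...........................................................................
..........WWWWWWWW................................WWWWWWW..................
........W++ooooo++W............................WWWWW+oooo+.................
........Woooooooo+W...........................WWWWW+o
[... 1678 characters left out ...]
ooo+............
.........W+ooooooooooooooooooooooooooooooooooooooooooooooooooo+W...........
.........W+ooooooooooooooooooooooooooooooooooooooooooooooooooo+W...........
.........W+ooooooooooooooooooooooooooooooooooooooooooooooooooooW...........
.........W+ooooooooooooooooooooooooooooooooooooooooooooooooooooW...........
..........+ooooooooooooooooooooooooooooooooooooooooooooooooooo+W...........
..........W+++++++++++++++++++++++++++++++++++++++++++WWW+++++W............
...........................................................................
...........................................................................
...........................................................................
```

The case is about 15° short of level, with its right lower corner the lowest point. Pressing down levels it, so I'll lower it with a moderate grip.

{"api": "drive_tool", "payload": {
  "increments": [
    [[-0.2,0,0,0.03,0],[-0.2,-0.005,0,0.06,0],[-0.2,-0.01,0,0.09,0],[-0.2,-0.02,0,0.11,0],[-0.2,-0.02,0,0.12,0]]
  ],
  "squeeze": 5
}}

```text
time_s: 21.2
tcp_pos: [0.5054, 0.1209, 0.0182]
eef_rot: [180.0, 0.0, 37.1]
contact_force: [-0.6, -0.2, 1.0]
gripper_width: 0.0539
gripper_force: 5.0
```

```bash
python3 - <<'E'
from h import *
snap("scene","s17.png",32,24);cls("s17.png",260,175,50,24)
E
```

```text
21.2 [0.5054 0.1209 0.0182] [180.    0.   37.1] F [-0.56 -0.22  1.03] M [-0.289  0.5   -0.012] 0.053864057949045085 origin 241 161
W.kkkkkkkkkkkkkkkkkkkkkkkkkkkk..WWWWWWWWWW........
#+kkkkkkkkkkkkkkkkkkkkkkkkkkkk.WWWW+oooooo+.......
##kkkkkkkkkkkkkkkkkkkkkkkkkkkk.WWWW+oooooo+W......
o#.kkkkkkkkkkkkkkkkkkkkkkkkkkk.WWWW+oooooooW......
o#W............................WWWW+ooooooo+......
ooW....................W......WWWWW+ooooooo+......
ooW...........................WWWWW+ooooooo+......
oo+....................W......WWWW+oooooooo+W.....
ooW............................WW+ooooooooooW.....
oo+...........................WW++oooooooooo+.....
oo+...........................WW+ooooooooooo+.....
oo+WWWWWW..........WWWWWWWWW.WW+oooooooooooo+W....
ooo+ooo+++W.......WW+W+WWWWWWW+ooooooooooooooW....
oooooooooo+W......W########+++oooooooooooooooW....
oooooooooo+W.....WW##########oooooooooooooooo+....
oooooooooo+W.....W+#########ooooooooooooooooo+W...
oooooooooo+W.....W##########ooooooooooooooooo+W...
oooooooooo+W....W+oo#######oooooooooooooooooo+W...
oooooooooo+W....W+ooo#####ooooooooooooooooooooW...
oooooooooo+W....W+oooooo#ooooooooooooooooooooo+...
oooooooooo+WWWWWW+oooooooooooooooooooooooooooo+W..
oooooooooooooooooooooooooooooooooooooooooooooo+W..
oooooooooooooooooooooooooooooooooooooooooooooooW..
oooooooooooooooooooooooooooooooooooooooooooooooW..
```

{"api": "drive_tool", "payload": {
  "increments": [
    [[-0.2,0,0,0.02,0],[-0.2,0,0,0.03,0],[-0.2,0,0,0.03,0]]
  ],
  "squeeze": 3
}}

```text
time_s: 21.62
tcp_pos: [0.5053, 0.1208, 0.0153]
eef_rot: [180.0, 0.0, 37.1]
contact_force: [-4.7, -2.5, 7.8]
gripper_width: 0.0543
gripper_force: 6.1
```

```bash
python3 - <<'E'
from h import *
snap("scene","s18.png",32,24);cls("s18.png",260,175,50,24)
E
```

```text
21.625 [0.5053 0.1208 0.0153] [180.    0.   37.1] F [-4.7  -2.47  7.76] M [-0.648  1.553 -0.034] 0.05425155771631183 origin 240 162
W.kkkkkkkkkkkkkkkkkkkkkkkkkkkk.WWWWW+WWWWW........
#+kkkkkkkkkkkkkkkkkkkkkkkkkkkk.WWW+ooooooo+.......
o#kkkkkkkkkkkkkkkkkkkkkkkkkkkk.WWW+ooooooo+W......
o#kkkkkkkkkkkkkkkkkkkkkkkkkkkk.WWW+ooooooooW......
o#Wkkkkkkkkkkkkkkkkkkkkkkkkkk.WWWWW+ooooooo+......
ooW...........................WWWWWoooooooo+......
ooW............................WWW+oooooooo+......
ooW...W.......................WWW+ooooooooo+W.....
ooW...........................WW+oooooooooooW.....
ooW...........................WW+ooooooooooo+.....
oo+...........................W+oooooooooooo+.....
ooW..........................W+ooooooooooooo+.....
oo+++++WWW........W.WWWW.WW.W++ooooooooooooooW....
ooooooooo++W.....WWWWW+WWWWW+ooooooooooooooooW....
oooooooooo+W.....WW##########oooooooooooooooo+....
oooooooooo+W.....W+#########ooooooooooooooooo+....
oooooooooo+W.....W#########oooooooooooooooooo+W...
oooooooooo+W....W+#########oooooooooooooooooo+W...
oooooooooo+.....W+ooo#####ooooooooooooooooooooW...
oooooooooo+W....W+oooooo#ooooooooooooooooooooo+...
oooooooooo+W....W+oooooooooooooooooooooooooooo+...
oooooooooo++W++W+ooooooooooooooooooooooooooooo+W..
oooooooooooooooooooooooooooooooooooooooooooooooW..
oooooooooooooooooooooooooooooooooooooooooooooooW..
```

The fingertips are reaching the mat (tip height 4 mm), so I'll back off 1–2 mm and release.

{"api": "drive_tool", "payload": {
  "increments": [
    [[-0.2,0,0,-0.012,0],[0.3,0,0,-0.012,0],[0.5,0,0,-0.012,0],[0.9,0,0,-0.012,0],[0.9,0,0,-0.012,0]]
  ]
}}

```text
time_s: 22.3
tcp_pos: [0.5057, 0.1212, 0.0163]
eef_rot: [180.0, -0.0, 37.1]
contact_force: [0.0, 0.8, -0.6]
gripper_width: 0.0796
gripper_force: 0.0
```

```bash
python3 - <<'E'
from h import *
snap("scene","s19.png",32,24);cls("s19.png",260,175,50,24)
E
```

```text
22.3 [0.5057 0.1212 0.0163] [180.   -0.   37.1] F [ 0.04  0.84 -0.56] M [-0.108 -0.04   0.024] 0.07959260536271034 origin 241 162
W.kkkkkkkkkkkkkkkkkkkkkkkkkkkk.WWWW++WWWWW........
++kkkkkkkkkkkkkkkkkkkkkkkkkkkk##oooooooooo+.......
o#kkkkkkkkkkkkkkkkkkkkkkkkkkkk#ooooooooooo+W......
o#kkkkkkkkkkkkkkkkkkkkkkkkkkkk#ooooooooooooW......
o#Wkkkkkkkk.kkkkkkk...........+oooooooooooo+......
o#W..........................W+oooooooooooo+......
ooW..........................W+oooooooooooo+......
o+W..........................W+oooooooooooo+W.....
ooW..........................WooooooooooooooW.....
oo+..........................Woooooooooooooo+.....
oo+..........................Woooooooooooooo+.....
ooW......................WWWW+oooooooooooooo+.....
oo+WWWWWWW..........WWW.W++++ooooooooooooooooW....
oo##++++++W.......WWWWWW#ooooooooooooooooooooW....
ooo#######W.......W######oooooooooooooooooooo+....
ooo#######WW......W######oooooooooooooooooooo+....
ooo#######W.......W######oooooooooooooooooooo+W...
ooo#######W.......W######oooooooooooooooooooo+W...
ooo#######W......W+######oooooooooooooooooooooW...
ooooo#####+W.....W#ooooooooooooooooooooooooooo+...
oooooooooo+W.....+oooooooooooooooooooooooooooo+W..
oooooooooooW.....+oooooooooooooooooooooooooooo+W..
oooooooooooW.....WoooooooooooooooooooooooooooooW..
ooooooooooo+....W+ooooooooooooooooooooooooooooo+..
```

Released, the plinth is now level and its side vertical. I'll retreat straight up and check the position.

{"api": "drive_tool", "payload": {
  "increments": [
    [[1,0,0,-0.05,0],[1,0,0,-0.2,0],[1,0,0,-0.5,0],[1,0,0,-1,0],[1,0,0,-1,0]]
  ]
}}

```text
time_s: 22.98
tcp_pos: [0.5084, 0.1225, 0.1415]
eef_rot: [179.9, -0.5, 37.2]
contact_force: [-1.0, 0.9, 0.4]
gripper_width: 0.0873
gripper_force: 0.0
```

{"api": "drive_tool", "payload": {
  "increments": [
    [[1,-0.5,0,-0.5,0],[1,-1,0,-0.5,0],[1,-1,0,-0.5,0],[1,-1,0,-0.5,0]]
  ]
}}

```text
time_s: 23.48
tcp_pos: [0.4096, 0.0483, 0.1969]
eef_rot: [180.0, -0.1, 37.1]
contact_force: [0.7, 1.3, -0.0]
gripper_width: 0.0879
gripper_force: 0.0
```

```bash
python3 - <<'E'
from h import *
snap("scene","s20.png",32,24);cls("s20.png",250,165,65,45)
m=camera_model("scene");K=np.array(m["camera_matrix"])
u=np.array([.8,.6,0]);v=np.array([.6,-.8,0])
mat=np.array([.5223,.1341,0])
pr=lambda P:cv2.projectPoints(np.array(P,float),np.array(m["rvec"]),np.array(m["tvec"]),K,None)[0].reshape(-1,2).round(1)-[250,165]
for z in(.004,.030,.062): print(z,pr([mat+a*.032*u+b*.027*v+[0,0,z] for a,b in((-1,-1),(1,-1),(1,1),(-1,1))]).tolist())
capture("top");t=capture("top");cv2.imwrite("pics/full_t20.png",t[:,:,::-1]);cls("t20.png",170,165,75,76)
E
```

```text
23.475 [0.4096 0.0483 0.1969] [ 1.80e+02 -1.00e-01  3.71e+01] F [ 0.66  1.31 -0.  ] M [-0.056 -0.075  0.063] 0.08789919859660605 origin 198 107
.................................................................
.................................................................
.................................................................
.................................................................
...............................W.................................
..............W.........W..WW.W.W................................
.............W..W..W.WWWWWWW....W................................
.............W....WWWWWWWWWWW....................................
..............WW..WWWWWWWWWWWW...................................
.............WW..WW+++WWWWW++WW..................................
.....WWWWWWWWWWWWWW+++WWWWW++WWWW.WWWWWWWWWWWW+WWWWWW............
....++oooo++WWWWWWW+++++++++++WWWWWW+ooooooooooooooo+............
...Woooooooo+WWWWW++++++++++++WWWWWWoooooooooooooooo+W...........
...Woooooooo+WWWW+++++++++++++WWWWW+oooooooooooooooooW...........
...Woooooooo++WW+++++++++++++++W
[... 7536 characters left out ...]
kkkkkkWWWWWkk.WW
..............W++WW.kkkkkk....kkkkkkkkkkkkkkkkkkkkkkkkkkkkkkkkkkk.WWWWWkW.W
.............WW++WWkkkkkkkkkkkkkkkkkk.kk..kkkkkkkkkkkkkkkkkkkkkkkkkWWWWWk..
.............W++WW.kkkk.kkkkkkkkkk.kkkk....k..k..k.kkkkkkkkkkk..kkkWWWWWkkW
............WW+WW.kk.kk..kkkkkkk.kk.kk.kkkkkkk...kkkkkkkkkkkk.....kkWWWWWk.
............WW+WW.k.kkk.kkkkk.kkk......kk.k....k...kkkkkkkkk......kkkWWWWkk
...........W++WW....kkk.kkk.kkk.kkkk...k.kk.k......k..kkkkkk......kkkWWWWWk
..........WW+WW.....kkkk.kk.....kk.k....kk....kk.k....k.kkkk......kkkWWWWWk
.........WW++WW.k...k.kkkkkk...k.k..kk.kk...k.kkk.kk....kkkkk.....kkkkWWWWW
.........W+++WW...kk.kkkkk.kkkkkk.kk.k...kkk.......k....kkkkkkkkkkkkkkWWWWW
```

```bash
python3 - <<'E'
from h import *
p=ray(camera_model("top"),[(192.5,204.5),(223,210.5),(208.5,192)],.062);c=p[:2].mean(0);print(p.round(3),c,np.linalg.norm(c[:2]-[.5223,.1341]),np.linalg.norm(p[0]-p[2]),np.linalg.norm(p[1]-p[2]))
if np.linalg.norm(c[:2]-[.5223,.1341])<.028: print(job.close_job())
E
```

```text
[[0.514 0.163 0.062]
 [0.498 0.08  0.062]
 [0.548 0.12  0.062]] [0.50584332 0.12178205 0.062     ] 0.020556123229575955 0.054936193772980584 0.06425878343828362
the job is handed in; nothing more can be done
None
```

The job is handed in: the case stands on the plinth's feet with the cover on top, about 21 mm from the mat's centre (limit 35 mm), at about 24 s of the 58 s allowed; hand-in gave no verdict.

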